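# Complete the sample set and lift its carrier level

## Robot

A 6-joint arm with a two-finger parallel gripper is mounted at the origin on a cart in front of the work surface, level with it; the furniture and walls round the work are solid. World frame = base frame: x ahead of the robot, y to its left, z up, the work surface at z = 0. Lengths are in m, angles in degrees, forces in N, time in s.
With the tool pointing down it reaches from about 0.35 to 0.875 m from the base axis. Payload 4.2 kg.
Tool frame: the origin (TCP) lies on the centre line of the jaws, within the pads' length; the fingertips stand tip_reach ahead of it and the grasp point (between the pads) is the TCP (tip_reach is the distance from the TCP to the fingertips, in m); z points along the fingers, y is the line along which they close (so a half turn about z gives the same grasp; the last joint's range is limited). The gripper opens to 87 mm and grips with 3 to 60 N. Pads are 19 mm wide; open, the fingers measure 117 mm over their backs; the gripper's body (75 mm by 190 mm) begins 51 mm behind the grasp point.
Start: joints at [-48.782, 22.042, 0.453, 0, -68.411, -14.817], TCP at [0.278, -0.56, 0.242] pointing down, gripper open.
Joint ranges: [-179.83, 179.83], [-69.29, 118.12], [-61.27, 80.66], [-181.25, 117.63], [-171.15, -9.14], [-177.46, 177.46]. Speed limits (degrees/s): [159.86, 159.86, 180, 180, 180, 180].

## Interface

Orientations are given as a 3x3 rotation matrix whose columns are the frame's x, y, z axes.
In Python, from station import sense, capture, finish_job, tip_reach gives the robot as it stands.
- The arm moves only by the tool arm_command, never from a script. Its argument "deltas" is a list of rows, each a list of 7 numbers: the turn, a rotation vector about the tool's x, y, z in rad, then the shift along the tool's x, y, z in cm, then the closure, from -1 (fully open) to 1 (shut), so that 0 is half open. In form: [[rx, ry, rz, dx, dy, dz, hand], ...]. A call has 1 to 8 rows; each row is the pose to reach, as a shift and turn from the pose commanded when the call began, along the tool's axes at that moment; what a row does not reach only later rows make up. A row lasts 1/12 s, in which the tool goes at most 41.7 mm and 7.16 degrees, less where a joint would pass 70% of its speed; a pose out of reach is approached as far as the arm can. A call with a gripper value outside its range is refused whole. The fingers move at their own pace and stop on an object; the grip force is fixed at half the most. Time passes only in rows, so rows that repeat a pose let the fingers close. It gives the time, the measured TCP pose, the force, the opening and the grip force at its end, in the units of the state.
- sense(): the state, without advancing time (a new reading comes with each control period).
- capture(name): name is "scene" or "side" or "wrist"; returns a dict with "pixels" (480x640x3 uint8, blue, green, red), "fovy" (degrees; the focal length in pixels is half the picture's height over the tangent of half this angle, whatever the lens; pixels are square), "cx", "cy" (the principal point, pixels), "rvec" (rotation vector, rad) and "tvec" (3), from world to camera coordinates, as OpenCV has them. Camera axes: x right, y down, z forward; pixel columns grow to the right and rows downward; lengths in m; the calibration is good to about 2 mm. A picture is of the moment at which its call begins. There is no depth.
- finish_job(): hands the job in; it is judged then, once.
The state is a dict: "time_s": time; "joints": joint angles; "joint_velocities": joint speeds; "effort": joint torques, N m; "tcp_pos": TCP position; "ee_rot": TCP orientation; "wrist_force": force on the tool from outside, world axes, zero at the start; "moment": the same for the moment, N m; "gripper_width": opening from 0.0 (shut) to 1.0 (fully open); "gripper_force": force on a finger pad.
Only numpy, scipy, OpenCV 4.12 (cv2) and the standard library are available. Lean on these libraries where they do the work, as an engineer would, in place of code of your own. Each camera call takes 0.05 s, during which the arm holds its last target. There are 200 camera calls.

## Task

The steel carrier takes a set of three small sample tins, and one of its places is still empty. Seat the loose small tin (not the bigger one) fully down in the empty place and let go of it; then swing the carrier's fold-down handle up and with it lift the whole carrier about a hand's width clear of the worktop, without tipping it or disturbing the things round about. Finish while holding it there by the middle of the handle, still and level, with all three tins seated.

Things in the scene. Friction and masses are not known exactly. Their poses are not given: they have to be found in the camera images.
- carrier: loose steel carrier, 262 mm long (own y), 86 wide (own x), 0.38 kg empty. Origin: centre of underside. Tins stand on its base plate, 7 mm above the underside, in three round holes (65 mm diameter, edges bevelled 3 mm, 84 mm apart along y) of a deck whose top is at 35 mm. Ears at both ends rise to 79 mm. Nothing stands beside the tins on the -x and +x sides but the folded handle
- place_0 (a point): place at the carrier's -y end: on the base plate, on the axis of the hole, where the centre of a seated tin's underside comes; turns with the carrier
- place_1 (a point): the same for the middle place
- place_2 (a point): the same for the place at the carrier's +y end
- bail (a joint): angle of the carrier's wire handle, swinging freely: 0 upright over the tins, positive folded to the carrier's -x side, where it starts at its stop, 1.45. Pivot line: parallel to carrier y, at carrier x = 0, 66 mm above the underside and above the loaded centre of mass, so a balanced carrier hangs level from it. Grip to pivot line 80 mm
- handle (a point): middle of the handle's black grip sleeve (16 mm diameter, 100 mm long, parallel to carrier y, turning freely on the wire), on its axis; 146 mm above the carrier's underside when upright; folded, about 76 mm above it and 79 mm out on the carrier's -x side
- tin_a: small white sample tin, 62 mm diameter at its lid (the top 11 mm), 60 mm below it, 70 mm high, 0.13 kg, rigid and closed; starts in one of the carrier's places. Origin: centre of its underside
- tin_b: the same kind of tin, starts in another place of the carrier
- tin_c: the same kind of tin (62 mm diameter, 70 mm high), standing loose on the worktop: the one to add
- big_tin: bystander: bigger sample tin standing loose on the worktop, 68 mm diameter at its lid, 66 mm below it, 82 mm high, too wide for the holes. Origin: centre of its underside
- bean_jar: bystander: glass jar with a black cap, 66 mm diameter, 108 mm high, origin: centre of its underside
- pocket_scale: bystander: flat black pocket scale, 78 x 110 x 32 mm, origin: centre of its underside
Not all that is in view belongs to the job. Leave any yellow look-alike of the tin_a alone.

How it is judged (in metres and radians):
On the way, in this order (a step that is already met when the one before it is completed fails the run):
1. the loose small tin stands in the empty place, let go, the carrier still on the worktop ((distance between tin_c and place_0 below 0.007 m or distance between tin_c and place_1 below 0.007 m or distance between tin_c and place_2 below 0.007 m) and angle between tin_c's own z axis and vertical below 0.06 rad and contact force between the fingers and tin_c below 0.2 N and height (world z) of carrier below 0.01 m), for 0.2 s.
2. the handle is swung up (value of joint bail between -0.7 and 0.4 rad), for 0.1 s.
At the end, for the whole second after the job is handed in: The carrier's underside is 50 to 180 mm above the worktop, level within 0.09 rad and still (30 mm/s, 0.2 rad/s), held by the fingers within 35 mm of the middle of the handle, touching no bystander; each small tin is within 7 mm of a place of the carrier (height (world z) of carrier between 0.05 and 0.18 m and angle between carrier's own z axis and vertical below 0.09 rad and linear speed of carrier below 0.03 m/s and angular speed of carrier below 0.2 rad/s and distance between the grasp point and handle below 0.035 m and contact force between the fingers and carrier above 2 N and contact force between carrier and big_tin below 0.2 N and contact force between carrier and bean_jar below 0.2 N and contact force between carrier and pocket_scale below 0.2 N and (distance between tin_a and place_0 below 0.007 m or distance between tin_a and place_1 below 0.007 m or distance between tin_a and place_2 below 0.007 m) and (distance between tin_b and place_0 below 0.007 m or distance between tin_b and place_1 below 0.007 m or distance between tin_b and place_2 below 0.007 m) and (distance between tin_c and place_0 below 0.007 m or distance between tin_c and place_1 below 0.007 m or distance between tin_c and place_2 below 0.007 m)); the arm keeps its last pose, push and grip.
It fails at once if the carrier is tipped by more than 0.3 rad (angle between carrier's own z axis and vertical above 0.3 rad).
It fails at once if a bystander is shifted by more than 25 mm (distance of any of big_tin, bean_jar, pocket_scale from where it was at the start of the episode above 0.025 m).
It also fails if it takes over 64 s, if anything falls off the work surface, if the arm or the gripper's body presses on something with over 40 N, if the wrist force passes 120 N, or if a joint passes its speed limit or range.

## Working session

There is one attempt and no reset: what is moved stays moved. The work goes in short steps, Python scripts to look and compute and a tool call to move; the robot and the scene stay as the last step left them, time stands still between calls to the robot, and variables do not carry over. Pictures are saved under pics/ and viewed, at most 10 in all, crops included, and the job is handed in when it is done.

Besides the shell and the picture viewer there is one more tool, called as name(argument=value, ...), one argument or row to a line, values as JSON. arm_command: Moves the arm, as the interface text tells. Its arguments: {"type":"object","properties":{"deltas":{"type":"array"}},"required":["deltas"]}

```bash
mkdir -p pics; ls
python3 - <<'E'
from station import *
import cv2
s=sense();print(s,tip_reach)
for n in("scene","side"):
    c=capture(n);cv2.imwrite(f"pics/{n}0.png",c["pixels"]);print({k:v for k,v in c.items() if k!="pixels"})
E
```

```text
pics
{'time_s': 0.0, 'joints': array([-4.87817051e+01,  2.20896111e+01,  3.79676629e-01, -2.82532935e-02,
       -6.84127210e+01, -1.48163855e+01]), 'joint_velocities': array([0.00396391, 0.03120852, 0.02351382, 0.03137741, 0.01009895,
       0.04384708]), 'effort': array([ 1.39777534e-03, -3.90661705e+01,  1.87410986e+01,  4.21990603e+00,
        1.10411999e-02, -1.94872960e-04]), 'tcp_pos': array([ 0.27767344, -0.55929397,  0.2404729 ]), 'ee_rot': array([[-8.95777763e-01, -4.44500915e-01, -1.06566524e-03],
       [-4.44502180e-01,  8.95775728e-01,  1.91237916e-03],
       [ 1.04542771e-04,  2.18675725e-03, -9.99997604e-01]]), 'wrist_force': array([-0.03492123, -0.65617247, -0.57138586]), 'moment': array([-0.00734196, -0.0094862 ,  0.01417915]), 'gripper_force': 0.0, 'gripper_width': 0.9977734900376881} 0.019
{'fovy': 46.746902879751396, 'cx': 328.009091817327, 'cy': 236.23312104926498, 'rvec': array([ 0.89771175, -2.48880368,  1.13877275]), 'tvec': array([0.53078824, 0.25241139, 1.13051642])}
{'fovy': 48.58592145890882, 'cx': 325.0119612896474, 'cy': 237.613422387054, 'rvec': array([ 0.56705638, -2.39310048,  1.52379608]), 'tvec': array([0.57544269, 0.16703514, 1.35834941])}
```

View pics/scene0.png

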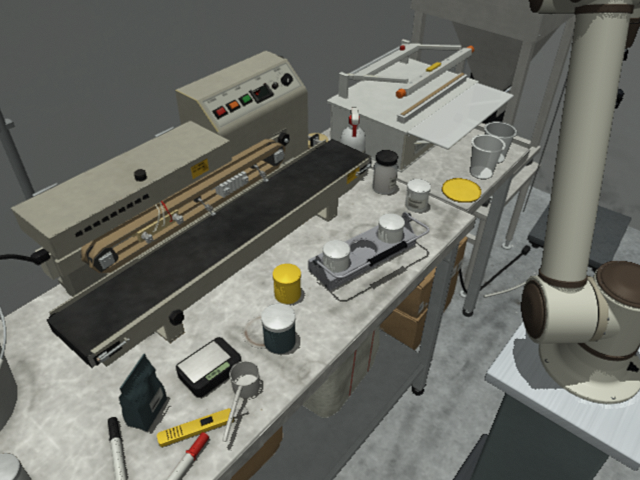

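View pics/side0.png

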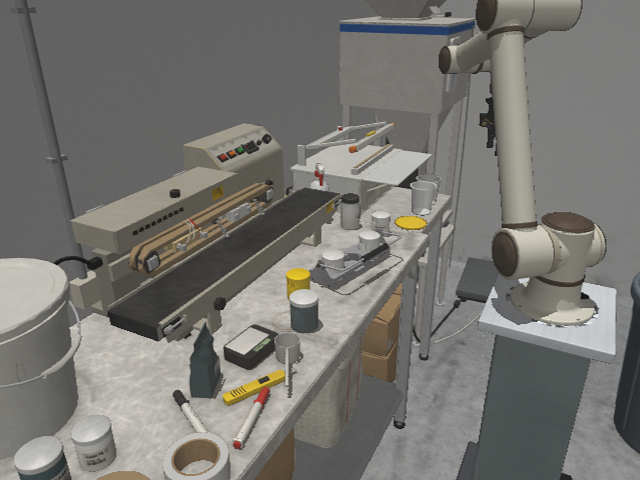

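Scene picture: carrier around (365,255), with tins at (336,255) and (391,228), the middle hole (363,245) empty and the handle folded towards the robot side. White tin candidate at (418,195), jar at (386,172), dark tin at (279,328), yellow look-alike at (287,283). I'll enlarge.

Run:
```python
import cv2
a=cv2.imread("pics/scene0.png")[140:340,235:445];b=cv2.imread("pics/side0.png")[180:335,275:435]
cv2.imwrite("pics/sc.png",cv2.resize(a[0:170,60:],None,fx=5,fy=5,interpolation=cv2.INTER_CUBIC)[:600*2][:600+250][250-0*0:850]);
cv2.imwrite("pics/sc.png",cv2.resize(cv2.imread("pics/scene0.png")[170:310,300:440],(600,600),interpolation=cv2.INTER_CUBIC))
cv2.imwrite("pics/sd.png",cv2.resize(b,(800,775*1),interpolation=cv2.INTER_CUBIC)[:600])
```

```text
(no output)
```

View pics/sc.png

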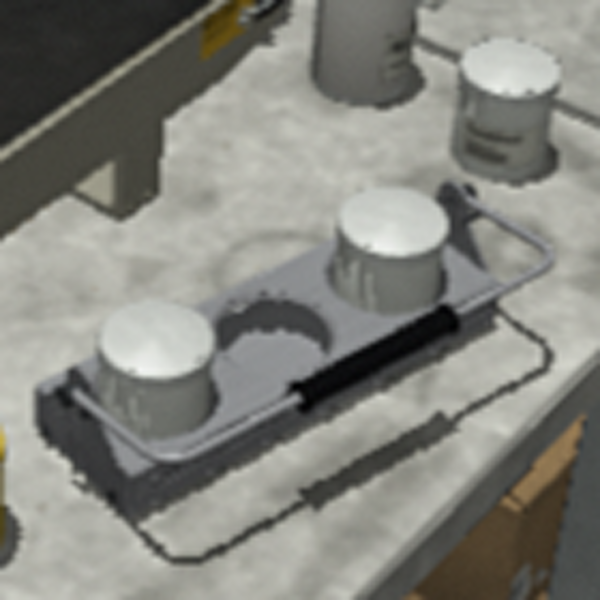

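View pics/sd.png

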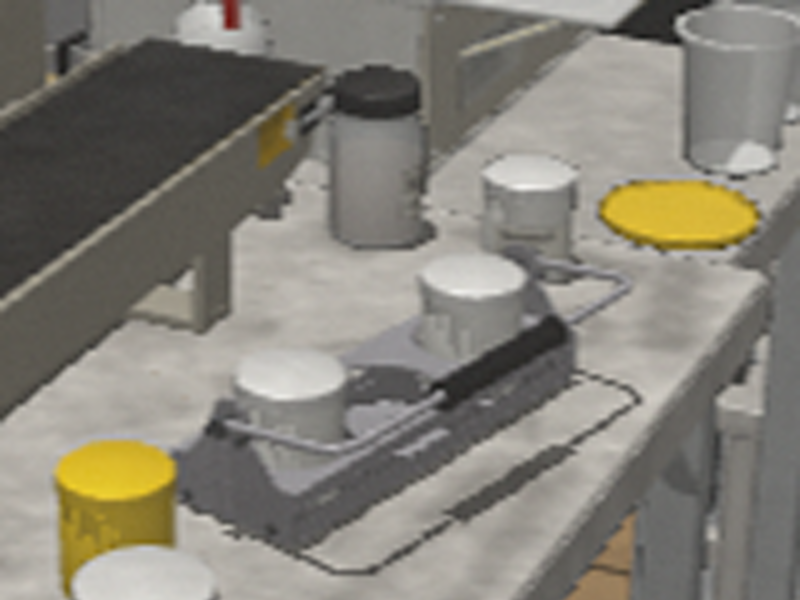

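```bash
cat > h.py <<'E'
import numpy as np,cv2
from station import *
def K(c):
    f=240/np.tan(np.radians(c["fovy"]/2)); return np.array([[f,0,c["cx"]],[0,f,c["cy"]],[0,0,1]])
def ray(c,p,z):
    R=cv2.Rodrigues(c["rvec"])[0];o=-R.T@c["tvec"];d=R.T@np.linalg.inv(K(c))@[p[0],p[1],1]
    return o+d*(z-o[2])/d[2]
def proj(c,P): return cv2.projectPoints(np.atleast_2d(np.array(P,float)),c["rvec"],c["tvec"],K(c),None)[0][:,0]
def tri(cs,ps):
    P=[K(c)@np.c_[cv2.Rodrigues(c["rvec"])[0],c["tvec"]] for c in cs]
    X=cv2.triangulatePoints(P[0],P[1],np.array(ps[0],float).reshape(2,1),np.array(ps[1],float).reshape(2,1))[:,0];return X[:3]/X[3]
E
python3 - <<'E'
from h import *
np.set_printoptions(precision=4,suppress=True)
a=capture("scene");b=capture("side")
A=lambda x,y:(300+x/4.286,170+y/4.286); B=lambda x,y:(275+x/5,180+y/5)
for n,p,q,z in[("L",A(156,335),B(292,374),.077),("R",A(392,222),B(472,276),.077),("loose",A(510,70),B(530,173),.07),("bigL",(279,316),(304,298),.082),("yel",(287,272),(275+23.2,180+94),.08),("g1",A(303,395),B(440,392),.076),("g2",A(448,320),B(560,333),.076),("jar",(386,157),(275+75,180+17),.108)]:
    print(n,ray(a,p,z),ray(b,q,z),tri((a,b),(p,q)))
E
```

```text
L [0.5515 0.1359 0.077 ] [0.548  0.1405 0.077 ] [0.5531 0.1324 0.0728]
R [ 0.5092 -0.0229  0.077 ] [ 0.5093 -0.0202  0.077 ] [ 0.5114 -0.0261  0.074 ]
loose [ 0.5406 -0.1979  0.07  ] [ 0.5418 -0.1978  0.07  ] [ 0.5417 -0.1989  0.0693]
bigL [0.511  0.3689 0.082 ] [0.5084 0.3777 0.082 ] [0.5172 0.3626 0.0715]
yel [0.5831 0.2665 0.08  ] [0.5779 0.2811 0.08  ] [0.594  0.2546 0.0633]
g1 [0.466  0.1217 0.076 ] [0.4691 0.1224 0.076 ] [0.4685 0.12   0.0743]
g2 [0.4407 0.0246 0.076 ] [0.4373 0.0261 0.076 ] [0.4394 0.0244 0.0755]
jar [ 0.655  -0.2058  0.108 ] [ 0.6558 -0.2067  0.108 ] [ 0.655  -0.2054  0.1084]
```

Crops: seated lids at scene-crop (156,335) and (392,222), loose tin (510,70), grip sleeve ends (303,395) and (448,320). The carrier centre comes to ≈(0.530,0.057), yaw ≈ -14.5°; the loose tin is at (0.541,-0.198), and its 70 mm height checks. I'll move above it and check with the wrist camera.

arm_command(
  deltas=[
    [0,0,0,-39.6,20.6,2,-1],
    [0,0,0,-39.6,20.6,2,-1],
    [0,0,0,-39.6,20.6,2,-1],
    [0,0,0,-39.6,20.6,2,-1],
    [0,0,0,-39.6,20.6,2,-1],
    [0,0,0,-39.6,20.6,2,-1],
    [0,0,0,-39.6,20.6,2,-1],
    [0,0,0,-39.6,20.6,2,-1],
  ],
)

```text
time_s: 0.87
tcp_pos: [0.4749, -0.2889, 0.2266]
ee_rot: [[-0.896, -0.445, 0.0], [-0.445, 0.896, 0.0], [-0.0, -0.0, -1.0]]
wrist_force: [0.3, -0.0, -0.1]
gripper_width: 0.995
gripper_force: 0.0
```

```bash
cat >> h.py <<'E'
def rel(x,y,z,yaw=None):
    "tool-frame step to world xyz; yaw (deg) of tool y axis"
    s=sense();R=s["ee_rot"];d=R.T@(np.array([x,y,z])-s["tcp_pos"])*100
    if yaw is None: yaw=np.degrees(np.arctan2(R[1,1],R[0,1]))
    t=np.radians(yaw);yy=np.array([np.cos(t),np.sin(t),0]);zz=np.array([0,0,-1]);G=np.c_[np.cross(yy,zz),yy,zz]
    r=cv2.Rodrigues(R.T@G)[0].ravel()
    print("t",s["time_s"],"tcp",s["tcp_pos"].round(4),"yaw",np.degrees(np.arctan2(R[1,1],R[0,1])).round(2),"F",s["wrist_force"].round(2),"w",round(s["gripper_width"],3),"gf",round(s["gripper_force"],2),"j",s["joints"].round(0))
    print("rot",r.round(4),"d",d.round(2))
E
python3 -c "
from h import *
rel(.541,-.198,.2)"
```

```text
t 0.8667 tcp [ 0.4749 -0.2889  0.2266] yaw 116.4 F [ 0.31 -0.02 -0.13] w 0.995 gf 0.0 j [-15.  16. -11.  -0. -63. -49.]
rot [-0.      0.0001  0.    ] d [-9.96  5.2   2.66]
```

arm_command(
  deltas=[
    [0,0,0,-9.96,5.2,2.66,-1],
    [0,0,0,-9.96,5.2,2.66,-1],
    [0,0,0,-9.96,5.2,2.66,-1],
    [0,0,0,-9.96,5.2,2.66,-1],
    [0,0,0,-9.96,5.2,2.66,-1],
  ],
)

```text
time_s: 1.28
tcp_pos: [0.5408, -0.1983, 0.1991]
ee_rot: [[-0.894, -0.447, -0.002], [-0.447, 0.894, 0.0], [0.002, 0.001, -1.0]]
wrist_force: [-0.9, -0.2, 0.4]
gripper_width: 0.999
gripper_force: 0.0
```

```bash
python3 -c "
from h import *
c=capture('wrist');cv2.imwrite('pics/w1.png',c['pixels'])
print(proj(c,[[.541,-.198,.07],[.541,-.198,0]]))
rel(.541,-.198,.2)
a=capture('scene');A=lambda x,y:(300+x/4.286,170+y/4.286)
for p in [(0,225),(165,120),(120,215),(300,0)]: print(ray(a,A(*p),0),ray(a,A(*p),.1))"
```

```text
[[321.76112046 237.42036085]
 [321.5279961  215.02329743]]
t 1.3333 tcp [ 0.5403 -0.1994  0.1996] yaw 116.48 F [-0.22 -0.24  0.91] w 1.0 gf 0.0 j [ -4.  19. -10.   0. -61. -59.]
rot [ 0.0005 -0.0011  0.    ] d [-0.13  0.1  -0.04]
[ 7.35789454e-01  5.25533811e-02 -1.11022302e-16] [0.65546128 0.14172086 0.1       ]
[ 7.24872960e-01 -9.47801760e-02  1.11022302e-16] [0.64572566 0.01032486 0.1       ]
[ 0.68649081 -0.00205065  0.        ] [0.61149543 0.09302353 0.1       ]
[ 7.38639043e-01 -2.61080319e-01 -1.11022302e-16] [ 0.65800262 -0.13798604  0.1       ]
```

View pics/w1.png

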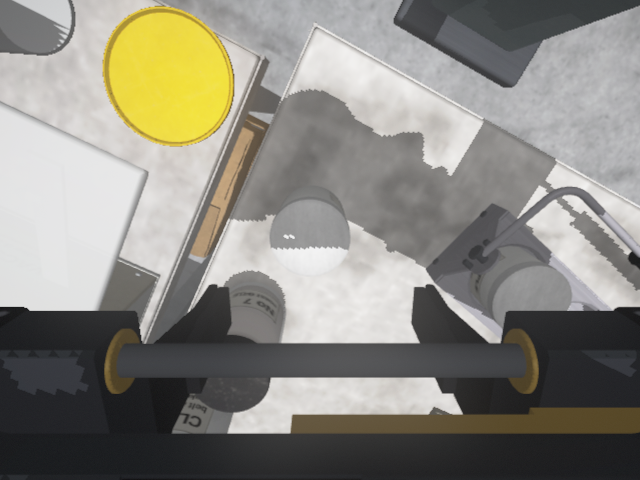

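```bash
python3 -c "
from h import *
np.set_printoptions(precision=4,suppress=True)
c=capture('wrist');a=capture('scene');b=capture('side')
g=c['pixels'];g=cv2.imread('pics/w1.png')
print(ray(c,(310,237),.07),ray(c,(531,293),.077),ray(c,(237,373),.108),ray(c,(755,258),.077))
rel(.541,-.198,.2)
def fitlid(c,P0):  # lid outline overlay
    t=np.linspace(0,2*np.pi,60);return proj(c,[[P0[0]+.031*np.cos(k),P0[1]+.031*np.sin(k),P0[2]] for k in t])
for n,im,c,o,k in (('a',a['pixels'],a,(300,160),8),('b',b['pixels'],b,(325,190),8)):
    q=cv2.resize(im[o[1]:o[1]+75,o[0]+40:o[0]+140] if n=='b' else im[o[1]:o[1]+75,o[0]+40:o[0]+140],None,fx=k,fy=k,interpolation=cv2.INTER_CUBIC)
    ox=o[0]+40
    for P,col in (((.541,-.198,.07),(0,0,255)),((.5505,-.2015,.07),(0,255,0)),((.5093,-.0215,.077),(0,0,255))):
        cv2.polylines(q,[((fitlid(c,P)-[ox,o[1]]+.5)*k).astype(int)],True,col,1)
    cv2.imwrite('pics/o'+n+'.png',q)
x=np.hstack([cv2.imread('pics/oa.png')[:,:],]);y=cv2.imread('pics/ob.png')
cv2.imwrite('pics/o.png',cv2.resize(np.vstack([x[:,:],y[:,:]]),None,fx=.5,fy=.5))
"
```

```text
[ 0.5444 -0.2078  0.07  ] [ 0.5071 -0.0353  0.077 ] [ 0.6517 -0.2144  0.108 ] [0.4085 0.0983 0.077 ]
t 1.5333 tcp [ 0.5397 -0.201   0.2005] yaw 116.3 F [ 0.31 -0.58  0.21] w 0.999 gf 0.0 j [ -4.  19. -10.   0. -61. -59.]
rot [-0.0004  0.0005  0.    ] d [-0.25  0.21  0.05]
```

View pics/o.png

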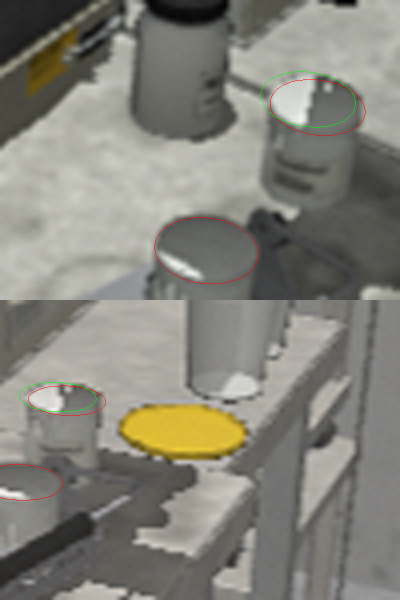

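Overlay: in scene and side the loose lid lies between the red and green outlines, nearer green at about (0.546,-0.201), and the wrist shows it 9 mm towards the left finger. I'll correct, go lower and look.

arm_command(
  deltas=[
    [0,0,0,0,-0.7,4,-1],
    [0,0,0,0,-0.7,7.5,-1],
    [0,0,0,0,-0.7,7.5,-1],
    [0,0,0,0,-0.7,7.5,-1],
  ],
)

```text
time_s: 1.87
tcp_pos: [0.542, -0.2071, 0.1242]
ee_rot: [[-0.896, -0.444, -0.004], [-0.444, 0.896, -0.0], [0.004, 0.002, -1.0]]
wrist_force: [0.6, -0.0, 0.4]
gripper_width: 1.001
gripper_force: 0.0
```

```bash
python3 -c "
from h import *
np.set_printoptions(precision=4,suppress=True)
c=capture('wrist');cv2.imwrite('pics/w2.png',c['pixels'])
rel(.541,-.198,.2)
s=sense();t=s['tcp_pos']
R=cv2.Rodrigues(c['rvec'])[0];print('cam in tool',s['ee_rot'].T@(-R.T@c['tvec']-t),s['ee_rot'].T@R.T)
print(proj(c,[t,t+[0,0,-.05],t+[0,0,-.019]]))"
```

```text
t 1.9167 tcp [ 0.5438 -0.2072  0.1262] yaw 116.38 F [ 0.83 -0.69  0.43] w 0.994 gf 0.0 j [ -5.  24. -15.   0. -51. -59.]
rot [-0.0013  0.0002  0.    ] d [-0.16  0.94 -7.38]
cam in tool [ 0.0859 -0.     -0.1416] [[-0.0009 -0.953  -0.303 ]
 [ 1.     -0.0018  0.0028]
 [-0.0032 -0.303   0.953 ]]
[[320.1968 331.7645]
 [320.2136 283.3862]
 [320.2042 310.3478]]
```

View pics/w2.png

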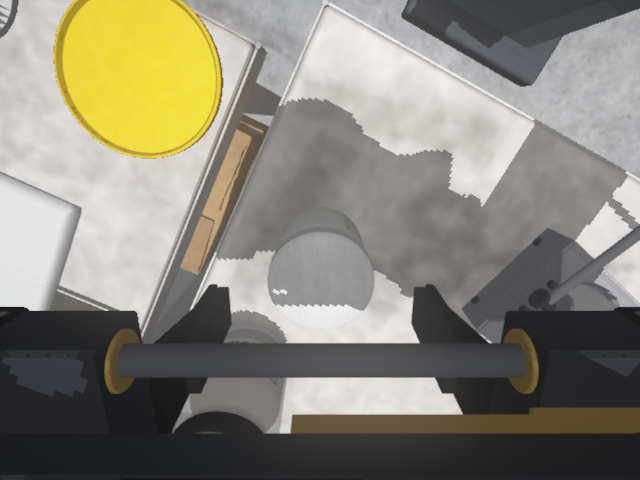

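Wrist picture: lid centre (321,281) against the TCP axis at (320,283), so it is centred. Descend and grip.

arm_command(
  deltas=[
    [0,0,0,0,0,3.5,-1],
    [0,0,0,0,0,6.6,-1],
    [0,0,0,0,0,6.6,-1],
    [0,0,0,0,0,6.6,0.8],
    [0,0,0,0,0,6.6,0.8],
    [0,0,0,0,0,6.6,0.8],
    [0,0,0,0,0,6.6,0.8],
    [0,0,0,0,0,6.6,0.8],
  ],
)

```text
time_s: 2.58
tcp_pos: [0.5444, -0.2063, 0.0608]
ee_rot: [[-0.896, -0.445, 0.003], [-0.445, 0.896, -0.0], [-0.003, -0.002, -1.0]]
wrist_force: [-0.4, 1.9, 4.8]
gripper_width: 0.708
gripper_force: 16.7
```

```bash
python3 -c "
from h import *
rel(.54,.055,.2,165.5)"
```

```text
t 2.5833 tcp [ 0.5444 -0.2063  0.0608] yaw 116.41 F [-0.37  1.92  4.79] w 0.708 gf 16.68 j [ -5.  29. -18.   0. -43. -59.]
rot [-0.0028  0.0017 -0.8567] d [-11.27  23.57 -13.93]
```

arm_command(
  deltas=[
    [0,0,0,0,0,-4,0.8],
    [0,0,0,0,0,-8,0.8],
    [0,0,0,0,0,-12,0.8],
    [0,0,0,0,0,-16,0.8],
    [0,0,0,0,0,-18,0.8],
    [0,0,0,0,0,-18,0.8],
  ],
)

```text
time_s: 3.08
tcp_pos: [0.546, -0.2069, 0.2462]
ee_rot: [[-0.895, -0.445, 0.013], [-0.445, 0.895, -0.003], [-0.01, -0.008, -1.0]]
wrist_force: [-0.3, -1.4, -1.0]
gripper_width: 0.701
gripper_force: 30.0
```

```bash
python3 -c "
from h import *
rel(.551,.128,.24,165.5)"
```

```text
t 3.0833 tcp [ 0.546  -0.2069  0.2462] yaw 116.45 F [-0.32 -1.38 -0.99] w 0.701 gf 30.0 j [ -5.  17.  -6.   0. -66. -59.]
rot [-0.0122  0.006  -0.8561] d [-15.36  29.77   0.53]
```

arm_command(
  deltas=[
    [0,0,-0.857,-15.4,29.8,0,0.8],
    [0,0,-0.857,-15.4,29.8,0,0.8],
    [0,0,-0.857,-15.4,29.8,0,0.8],
    [0,0,-0.857,-15.4,29.8,0,0.8],
    [0,0,-0.857,-15.4,29.8,0,0.8],
    [0,0,-0.857,-15.4,29.8,0,0.8],
    [0,0,-0.857,-15.4,29.8,0,0.8],
    [0,0,-0.857,-15.4,29.8,0,0.8],
  ],
)

```text
time_s: 3.75
tcp_pos: [0.5477, 0.129, 0.2383]
ee_rot: [[-0.247, -0.969, -0.001], [-0.969, 0.247, -0.0], [0.001, 0.001, -1.0]]
wrist_force: [0.6, 0.4, -1.2]
gripper_width: 0.699
gripper_force: 30.0
```

```bash
python3 -c "
from h import *
rel(.551,.128,.24,165.5)"
```

```text
t 3.75 tcp [0.5477 0.129  0.2383] yaw 165.72 F [ 0.65  0.41 -1.18] w 0.699 gf 30.0 j [ 30.  16.  -9.  -0. -65. -44.]
rot [ 0.0013 -0.0006  0.0038] d [ 0.01 -0.35 -0.17]
```

arm_command(
  deltas=[
    [0,0,0,0,0,0,0.8],
    [0,0,0,0,0,0,0.8],
  ],
)

```text
time_s: 3.92
tcp_pos: [0.5479, 0.1292, 0.2379]
ee_rot: [[-0.247, -0.969, -0.002], [-0.969, 0.247, -0.001], [0.001, 0.002, -1.0]]
wrist_force: [-0.2, -0.8, -1.1]
gripper_width: 0.698
gripper_force: 30.0
```

```bash
python3 -c "
from h import *
c=capture('wrist');cv2.imwrite('pics/w3.png',c['pixels'])
rel(.551,.128,.24,165.5)
t=sense()['tcp_pos'];print(proj(c,[t,t+[0,0,-.06]]))
import pickle;pickle.dump({k:c[k] for k in c if k!='pixels'},open('w3.pkl','wb'))"
```

```text
t 3.9667 tcp [0.548  0.1278 0.2381] yaw 165.59 F [ 0.21  0.18 -0.85] w 0.702 gf 30.0 j [ 30.  16.  -9.  -0. -65. -44.]
rot [ 0.0019 -0.0013  0.0017] d [-0.1  -0.29 -0.19]
[[320.6289024  324.12040497]
 [320.54295795 270.60077237]]
```

View pics/w3.png

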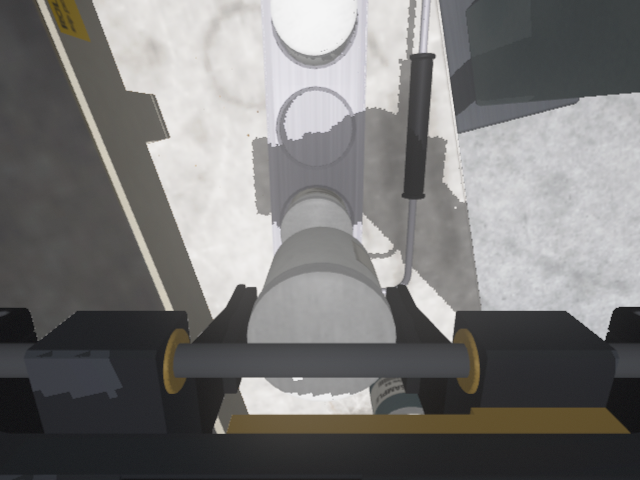

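Wrist: hole centre (316,127), R lid centre (314,12), grip sleeve ends (422,56) and (413,197), with the held tin centred between the fingers.

```bash
python3 -c "
from h import *
import pickle
np.set_printoptions(precision=4,suppress=True)
c=pickle.load(open('w3.pkl','rb'))
h=ray(c,(316,127.5),.035);r=ray(c,(314,12),.077);g=[ray(c,p,.076) for p in((422,56),(413,197))]
print(h,r,g);d=h-r;print('h-r',d,np.linalg.norm(d[:2]),np.degrees(np.arctan2(-d[0],d[1])))
e=g[1]-g[0];print(np.linalg.norm(e),np.degrees(np.arctan2(-e[0],e[1])))
m=(g[0]+g[1])/2;u=e[:2]/np.linalg.norm(e[:2]);x=np.array([u[1],-u[0]]);print('centre from grip',m[:2]+.079*x,'grip',m)
# edges of deck
for p in((262,0),(272,180),(367,0),(363,180)):print(ray(c,p,.035))
rel(h[0],h[1],.15)
"
```

```text
[0.5328 0.0527 0.035 ] [ 0.5139 -0.0243  0.077 ] [array([0.4442, 0.0224, 0.076 ]), array([0.4689, 0.1243, 0.076 ])]
h-r [ 0.0189  0.077  -0.042 ] 0.07928993358291439 -13.826358800989274
0.10484250489871708 -13.635933794632859
centre from grip [0.5333 0.0548] grip [0.4565 0.0734 0.076 ]
[ 0.5502 -0.0525  0.035 ]
[0.5834 0.0873 0.035 ]
[ 0.4688 -0.0319  0.035 ]
[0.5027 0.1079 0.035 ]
t 3.9667 tcp [0.548  0.1278 0.2381] yaw 165.59 F [ 0.21  0.18 -0.85] w 0.702 gf 30.0 j [ 30.  16.  -9.  -0. -65. -44.]
rot [ 0.0019 -0.0013  0.    ] d [ 7.64 -0.42  8.82]
```

arm_command(
  deltas=[
    [0,0,0,4,-0.2,0,0.8],
    [0,0,0,7.64,-0.42,2,0.8],
    [0,0,0,7.64,-0.42,6,0.8],
    [0,0,0,7.64,-0.42,9.5,0.8],
    [0,0,0,7.64,-0.42,9.5,0.8],
    [0,0,0,7.64,-0.42,9.5,0.8],
  ],
)

```text
time_s: 4.47
tcp_pos: [0.5327, 0.0502, 0.143]
ee_rot: [[-0.252, -0.968, -0.004], [-0.968, 0.252, -0.002], [0.003, 0.003, -1.0]]
wrist_force: [0.6, 0.8, -1.1]
gripper_width: 0.701
gripper_force: 30.0
```

```bash
python3 -c "
from h import *
np.set_printoptions(precision=4,suppress=True)
rel(.533,.0532,.1,166.3)
P=[sense()['tcp_pos']]
a=capture('scene');P.append(sense()['tcp_pos']);b=capture('side');P.append(sense()['tcp_pos']);w=capture('wrist');P.append(sense()['tcp_pos']);print(np.array(P))
u=cv2.resize(a['pixels'][190:290,310:410],(500,500),interpolation=cv2.INTER_CUBIC)
cv2.imwrite('pics/p4.png',np.hstack([u,cv2.resize(w['pixels'][:,160:480],(300,450))[:].copy() if 0 else cv2.copyMakeBorder(cv2.resize(w['pixels'][:400,200:440],(300,500)),0,0,0,0,0)]))
for n,c in(('a',a),('w',w)): print(n,proj(c,[[.533,.0532,.035],P[0],P[0]-[0,0,.06]]))
"
```

```text
t 4.4667 tcp [0.5327 0.0502 0.143 ] yaw 165.4 F [ 0.63  0.84 -1.12] w 0.701 gf 30.0 j [ 23.  19. -20.   0. -51. -37.]
rot [ 0.0035 -0.0033 -0.0157] d [-0.31  0.03  4.3 ]
[[0.5327 0.0502 0.143 ]
 [0.5345 0.0512 0.1451]
 [0.5354 0.0519 0.1462]
 [0.5355 0.0523 0.1465]]
a [[363.5424 246.7176]
 [367.3655 210.7423]
 [365.6704 230.8853]]
w [[325.584  245.3514]
 [326.5297 318.363 ]
 [325.4766 266.7889]]
```

View pics/p4.png

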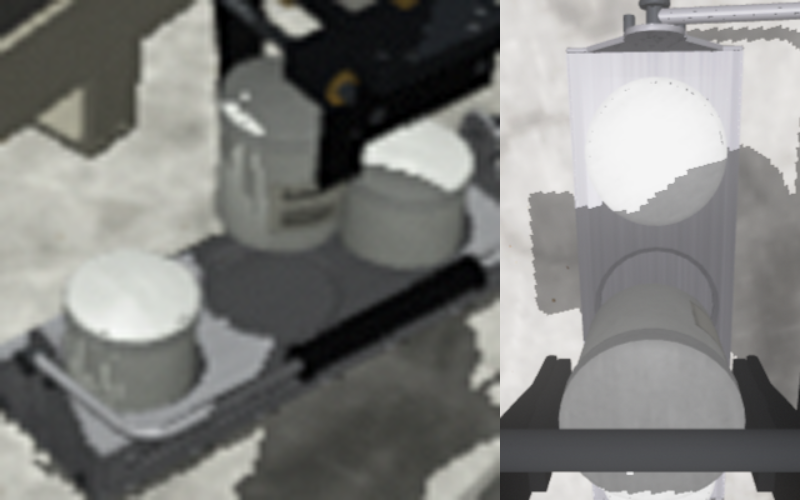

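Picture: the held tin (scene crop bottom centre (282,214)) hangs above the hole (273,285), matching the predictions. In the wrist part the hole sits about 4 mm to the right of the tin axis. Correct that, lower a little and let it settle.

arm_command(
  deltas=[
    [0,0,0,-0.1,0.32,1,0.8],
    [0,0,0,-0.1,0.32,3.2,0.8],
    [0,0,0,-0.1,0.32,3.2,0.8],
    [0,0,0,-0.1,0.32,3.2,0.8],
    [0,0,0,-0.1,0.32,3.2,0.8],
  ],
)

```text
time_s: 5.03
tcp_pos: [0.5322, 0.0543, 0.1139]
ee_rot: [[-0.249, -0.968, 0.003], [-0.968, 0.249, 0.001], [-0.001, -0.003, -1.0]]
wrist_force: [0.8, 0.8, -1.3]
gripper_width: 0.7
gripper_force: 30.0
```

```bash
python3 -c "
from h import *
np.set_printoptions(precision=4,suppress=True)
P=[]
for i in range(3): w=capture('wrist');P.append(sense()['tcp_pos'])
print(np.array(P))
rel(.5325,.0532,.07,166.3)
R=sense()['ee_rot'];o=P[-1]
# lid of R: bright/dark disc edge search with Hough in predicted region
g=cv2.cvtColor(w['pixels'],cv2.COLOR_BGR2GRAY);q=proj(w,[.5325-.0203,.0532-.0815,.077])[0];e=proj(w,[.5325-.0203+.031,.0532-.0815,.077])[0];r=np.linalg.norm(e-q);print('pred',q,r)
for p in(40,25,15):
    c=cv2.HoughCircles(cv2.GaussianBlur(g,(3,3),0),cv2.HOUGH_GRADIENT,1,20,param1=100,param2=p,minRadius=int(r*.85),maxRadius=int(r*1.15))
    if c is not None:
        for k in c[0][:6]: print(p,k,ray(w,k[:2],.077))
cv2.imwrite('pics/w5.png',w['pixels'])
"
```

```text
[[0.5322 0.0544 0.1139]
 [0.532  0.0543 0.1137]
 [0.5318 0.0542 0.1135]]
t 5.1833 tcp [0.5318 0.0542 0.1135] yaw 165.52 F [ 0.82  0.02 -1.87] w 0.701 gf 30.0 j [ 23.  21. -22.   0. -47. -38.]
rot [-0.0024  0.0015 -0.0136] d [ 0.09 -0.08  4.35]
pred [318.6346 119.1488] 67.59579512291401
15 [315.5 343.5  70.9] [0.5434 0.0848 0.077 ]
```

arm_command(
  deltas=[
    [0,0,0,0.05,-0.05,1,0.8],
    [0,0,0,0.05,-0.05,2,0.8],
    [0,0,0,0.05,-0.05,2.6,0.8],
    [0,0,0,0.05,-0.05,3.2,0.8],
    [0,0,0,0.05,-0.05,3.2,0.8],
  ],
)

```text
time_s: 5.6
tcp_pos: [0.5307, 0.0529, 0.0783]
ee_rot: [[-0.25, -0.968, -0.002], [-0.968, 0.25, -0.001], [0.002, 0.002, -1.0]]
wrist_force: [0.8, -0.7, -1.3]
gripper_width: 0.696
gripper_force: 30.0
```

arm_command(
  deltas=[
    [0,0,0,0,0,0.5,0.8],
    [0,0,0,0,0,0.9,0.8],
    [0,0,0,0,0,1.0,0.8],
    [0,0,0,0,0,1.0,0.8],
  ],
)

```text
time_s: 5.93
tcp_pos: [0.5309, 0.0532, 0.0696]
ee_rot: [[-0.25, -0.968, -0.001], [-0.968, 0.25, -0.0], [0.001, 0.001, -1.0]]
wrist_force: [-0.7, 0.1, -1.1]
gripper_width: 0.701
gripper_force: 30.0
```

arm_command(
  deltas=[
    [0,0,0,0,0,0.2,0.8],
    [0,0,0,0,0,0.2,0.8],
    [0,0,0,0,0,0.2,-0.75],
    [0,0,0,0,0,0.2,-0.75],
    [0,0,0,0,0,0.2,-0.75],
    [0,0,0,0,0,0.2,-0.75],
    [0,0,0,0,0,0.2,-0.75],
  ],
)

```text
time_s: 6.52
tcp_pos: [0.5314, 0.0533, 0.0683]
ee_rot: [[-0.25, -0.968, 0.001], [-0.968, 0.25, 0.0], [-0.0, -0.0, -1.0]]
wrist_force: [0.0, 0.3, 0.4]
gripper_width: 0.871
gripper_force: 0.0
```

arm_command(
  deltas=[
    [0,0,0,0,0,-2,-0.75],
    [0,0,0,0,0,-6,-0.75],
    [0,0,0,0,0,-10,-0.75],
    [0,0,0,0,0,-14,-0.75],
    [0,0,0,0,0,-16,-0.75],
    [0,0,0,-6,0,-17,-0.2],
    [0,0,0,-8,0,-17,0.05],
    [0,0,0,-8,0,-17,0.05],
  ],
)

```text
time_s: 7.18
tcp_pos: [0.5535, 0.1354, 0.2396]
ee_rot: [[-0.247, -0.969, 0.005], [-0.969, 0.247, 0.003], [-0.004, -0.004, -1.0]]
wrist_force: [-0.3, -0.7, 0.4]
gripper_width: 0.73
gripper_force: 0.0
```

arm_command(
  deltas=[
    [0,0,0,0,0,0,0.05],
    [0,0,0,0,0,0,0.05],
  ],
)

```text
time_s: 7.35
tcp_pos: [0.5508, 0.1307, 0.2376]
ee_rot: [[-0.25, -0.968, -0.001], [-0.968, 0.25, -0.0], [0.001, 0.001, -1.0]]
wrist_force: [-1.2, -0.5, -0.3]
gripper_width: 0.581
gripper_force: 0.0
```

```bash
python3 -c "
from h import *
import pickle
c=capture('wrist');a=capture('scene')
rel(.456,.073,.2,166.3)
pickle.dump({k:c[k] for k in c if k!='pixels'},open('w6.pkl','wb'))
u=cv2.resize(a['pixels'][190:290,310:410],(360,360),interpolation=cv2.INTER_CUBIC)
v=c['pixels'][:360,160:600]
cv2.imwrite('pics/p6.png',np.hstack([u,v]))
"
```

```text
t 7.45 tcp [0.5508 0.1299 0.2377] yaw 165.46 F [ 0.36  0.02 -0.18] w 0.513 gf 0.0 j [ 30.  16.  -8.  -0. -65. -44.]
rot [ 0.0008 -0.0007 -0.0147] d [7.88 7.75 3.78]
```

View pics/p6.png

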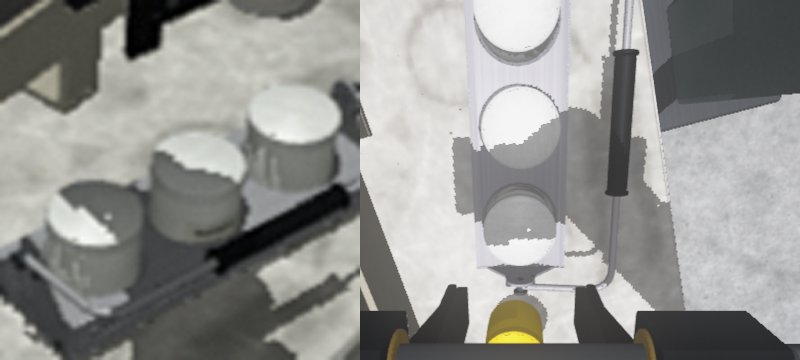

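All three lids lie level in one row (scene crop (95,215), (198,160), (293,110)). In the wrist view the grip sleeve runs from (426,50) to (417,195).

```bash
python3 -c "
from h import *
import pickle
np.set_printoptions(precision=4,suppress=True)
c=pickle.load(open('w6.pkl','rb'))
g=[ray(c,p,.076) for p in((426,50),(417,195))]
for n,p in(('R',(356-40+0,12)),('M',(320,126)),('L',(318,227))):print(n,ray(c,p,.077))
e=g[1]-g[0];m=(g[0]+g[1])/2;print(g,m,np.degrees(np.arctan2(-e[0],e[1])))
rel(m[0],m[1],.2,166.3)"
```

```text
R [ 0.5151 -0.0223  0.077 ]
M [0.5317 0.0531 0.077 ]
L [0.5536 0.1309 0.077 ]
[array([0.4435, 0.0211, 0.076 ]), array([0.4686, 0.1252, 0.076 ])] [0.456  0.0731 0.076 ] -13.534511403787706
t 7.45 tcp [0.5508 0.1299 0.2377] yaw 165.46 F [ 0.36  0.02 -0.18] w 0.513 gf 0.0 j [ 30.  16.  -8.  -0. -65. -44.]
rot [ 0.0008 -0.0007 -0.0147] d [7.87 7.74 3.78]
```

arm_command(
  deltas=[
    [0,0,-0.0147,7.87,7.74,0,0.05],
    [0,0,-0.0147,7.87,7.74,2,0.05],
    [0,0,-0.0147,7.87,7.74,5,0.05],
    [0,0,-0.0147,7.87,7.74,9,0.05],
    [0,0,-0.0147,7.87,7.74,9,0.05],
    [0,0,-0.0147,7.87,7.74,9,0.05],
    [0,0,-0.0147,7.87,7.74,9,0.05],
  ],
)

```text
time_s: 8.03
tcp_pos: [0.4586, 0.0742, 0.1496]
ee_rot: [[-0.236, -0.972, 0.003], [-0.972, 0.236, 0.0], [-0.001, -0.003, -1.0]]
wrist_force: [0.3, -0.0, 0.9]
gripper_width: 0.478
gripper_force: 0.0
```

```bash
python3 -c "
from h import *
c=capture('wrist');cv2.imwrite('pics/w7.png',c['pixels'])
rel(.456,.0731,.078,166.3)
t=sense()['tcp_pos'];print(proj(c,[[t[0],t[1],.076]]))
cr=c['pixels'][60:330];g=cv2.cvtColor(c['pixels'],cv2.COLOR_BGR2GRAY)
for r in range(100,330,15):
    x=np.where(g[r,230:420]<60)[0]; print(r,(x.min()+230,x.max()+230,len(x)) if len(x) else None)
"
```

```text
t 8.0833 tcp [0.459  0.0747 0.1501] yaw 166.37 F [0.99 0.23 0.62] w 0.475 gf 0.0 j [ 29.  12. -29.   0. -49. -43.]
rot [-0.0037  0.002   0.0013] d [0.24 0.28 7.2 ]
[[321.17768786 264.80832614]]
100 None
115 None
130 None
145 None
160 None
175 (np.int64(310), np.int64(340), 21)
190 (np.int64(313), np.int64(338), 26)
205 (np.int64(313), np.int64(337), 25)
220 (np.int64(313), np.int64(337), 25)
235 (np.int64(313), np.int64(337), 25)
250 (np.int64(313), np.int64(337), 25)
265 (np.int64(313), np.int64(336), 24)
280 (np.int64(313), np.int64(336), 23)
295 (np.int64(255), np.int64(387), 54)
310 (np.int64(247), np.int64(394), 63)
325 (np.int64(235), np.int64(419), 94)
```

```bash
python3 -c "
from h import *
c=capture('wrist');e=ray(c,(325,172),.076);t=sense();print(t['ee_rot'].T@(e-t['tcp_pos'])*100)"
```

```text
[5.63979753 0.19827719 7.39626539]
```

arm_command(
  deltas=[
    [0,0,0,0.4,0.22,0,0.05],
    [0,0,0,0.4,0.22,2.5,0.05],
    [0,0,0,0.4,0.22,5,0.05],
    [0,0,0,0.4,0.22,7.1,0.05],
    [0,0,0,0.4,0.22,7.1,0.05],
    [0,0,0,0.4,0.22,7.1,0.05],
  ],
)

```text
time_s: 8.63
tcp_pos: [0.4539, 0.0706, 0.0773]
ee_rot: [[-0.236, -0.972, -0.001], [-0.972, 0.236, -0.001], [0.001, 0.0, -1.0]]
wrist_force: [-0.1, 0.2, 0.2]
gripper_width: 0.474
gripper_force: 0.0
```

arm_command(
  deltas=[
    [0,0,0,0,0,0,0.5],
    [0,0,0,0,0,0,0.8],
    [0,0,0,0,0,0,0.9],
    [0,0,0,0,0,0,0.9],
    [0,0,0,0,0,0,0.9],
    [0,0,0,0,0,0,0.9],
  ],
)

```text
time_s: 9.13
tcp_pos: [0.4546, 0.0707, 0.0779]
ee_rot: [[-0.236, -0.972, 0.003], [-0.972, 0.236, 0.001], [-0.001, -0.002, -1.0]]
wrist_force: [1.2, -1.6, 2.5]
gripper_width: 0.177
gripper_force: 30.0
```

arm_command(
  deltas=[
    [0,0,0,0,-0.14,-0.95,0.9],
    [0,0,0,0,-0.48,-1.94,0.9],
    [0,0,0,0,-0.8,-2.65,0.9],
    [0,0,0,0,-1.21,-3.36,0.9],
    [0,0,0,0,-1.67,-4.0,0.9],
    [0,0,0,0,-2.2,-4.61,0.9],
    [0,0,0,0,-2.2,-4.61,0.9],
  ],
)

```text
time_s: 9.72
tcp_pos: [0.4757, 0.0652, 0.1241]
ee_rot: [[-0.236, -0.972, 0.0], [-0.972, 0.236, 0.0], [-0.0, -0.0, -1.0]]
wrist_force: [-0.6, 0.9, 0.4]
gripper_width: 0.174
gripper_force: 30.0
```

```bash
python3 -c "
from h import *
rel(.5325,.0535,.146,166.3)"
```

```text
t 9.7167 tcp [0.4757 0.0652 0.1241] yaw 166.32 F [-0.62  0.93  0.41] w 0.174 gf 30.0 j [ 27.  15. -29.   0. -46. -41.]
rot [-0.0004  0.0002  0.0004] d [-0.2  -5.8  -2.18]
```

Forces are nil. Remaining to upright: -5.74 sideways, -2.4 up, continuing along the arc.

arm_command(
  deltas=[
    [0,0,0,0,-0.6,-0.55,0.9],
    [0,0,0,0,-1.22,-1.03,0.9],
    [0,0,0,0,-1.9,-1.45,0.9],
    [0,0,0,0,-2.62,-1.8,0.9],
    [0,0,0,0,-3.4,-2.08,0.9],
    [0,0,0,0,-4.15,-2.27,0.9],
    [0,0,0,0,-4.95,-2.38,0.9],
    [0,0,0,0,-5.74,-2.4,0.9],
  ],
)

```text
time_s: 10.38
tcp_pos: [0.5327, 0.0511, 0.1488]
ee_rot: [[-0.235, -0.972, 0.003], [-0.972, 0.235, -0.001], [-0.0, -0.003, -1.0]]
wrist_force: [0.3, -0.9, 5.3]
gripper_width: 0.173
gripper_force: 30.0
```

arm_command(
  deltas=[
    [0,0,0,0,0,0,0.9],
    [0,0,0,0,0,0,0.9],
    [0,0,0,0,0,0,0.9],
  ],
)

```text
time_s: 10.63
tcp_pos: [0.5328, 0.0511, 0.1488]
ee_rot: [[-0.236, -0.972, 0.004], [-0.972, 0.236, -0.001], [-0.0, -0.004, -1.0]]
wrist_force: [-0.3, -1.4, 6.1]
gripper_width: 0.174
gripper_force: 30.0
```

arm_command(
  deltas=[
    [0,0,0,0,0,-0.4,0.9],
    [0,0,0,0,0,-0.8,0.9],
    [0,0,0,0,0,-1.3,0.9],
    [0,0,0,0,0,-1.9,0.9],
    [0,0,0,0,0,-2.6,0.9],
    [0,0,0,0,0,-3.4,0.9],
    [0,0,0,0,0,-4.2,0.9],
    [0,0,0,0,0,-5,0.9],
  ],
)

```text
time_s: 11.3
tcp_pos: [0.5307, 0.0518, 0.1981]
ee_rot: [[-0.236, -0.972, 0.0], [-0.972, 0.236, 0.0], [-0.0, -0.0, -1.0]]
wrist_force: [-0.3, 1.0, -8.4]
gripper_width: 0.172
gripper_force: 30.0
```

arm_command(
  deltas=[
    [0,0,0,0,0,-0.8,0.9],
    [0,0,0,0,0,-1.6,0.9],
    [0,0,0,0,0,-2.4,0.9],
    [0,0,0,0,0,-3.2,0.9],
    [0,0,0,0,0,-4,0.9],
    [0,0,0,0,0,-4.6,0.9],
    [0,0,0,0,0,-5,0.9],
    [0,0,0,0,0,-5.2,0.9],
  ],
)

```text
time_s: 11.97
tcp_pos: [0.5309, 0.0518, 0.2499]
ee_rot: [[-0.236, -0.972, 0.001], [-0.972, 0.236, 0.0], [-0.001, -0.001, -1.0]]
wrist_force: [-0.7, 0.1, -7.6]
gripper_width: 0.177
gripper_force: 30.0
```

arm_command(
  deltas=[
    [0,0,0,0,0,0,0.9],
    [0,0,0,0,0,0,0.9],
    [0,0,0,0,0,0,0.9],
    [0,0,0,0,0,0,0.9],
    [0,0,0,0,0,0,0.9],
    [0,0,0,0,0,0,0.9],
    [0,0,0,0,0,0,0.9],
    [0,0,0,0,0,0,0.9],
  ],
)

```text
time_s: 12.63
tcp_pos: [0.5307, 0.0518, 0.2491]
ee_rot: [[-0.236, -0.972, -0.0], [-0.972, 0.236, -0.0], [0.0, 0.0, -1.0]]
wrist_force: [-0.4, 0.1, -8.2]
gripper_width: 0.177
gripper_force: 30.0
```

```bash
python3 -c "
from h import *
a=capture('scene');b=capture('side');rel(.53,.05,.25)
cv2.imwrite('pics/p8.png',np.hstack([cv2.resize(c['pixels'][y:y+150,x:x+150],(400,400),interpolation=cv2.INTER_CUBIC) for c,x,y in((a,290,130),(b,280,140))]))
"
```

```text
t 12.7333 tcp [0.5307 0.0518 0.2491] yaw 166.35 F [-0.04  0.17 -7.82] w 0.172 gf 30.0 j [ 23.  13. -12.  -0. -65. -37.]
rot [ 0. -0.  0.] d [ 0.19  0.03 -0.09]
```

```bash
python3 -c "
from h import *
s=sense();t=s['tcp_pos'];print('M',s['moment'].round(3))
a=[capture('scene') for i in range(8)];b=capture('side')
print('diff',[int((cv2.absdiff(a[i]['pixels'],a[0]['pixels']).max(2)>25).sum()) for i in range(1,8)])
u=np.array([.236,.972]);v=np.array([.972,-.236]);k=np.linspace(0,2*np.pi,120)
def prof(c):
    g=cv2.GaussianBlur(cv2.cvtColor(c['pixels'],cv2.COLOR_BGR2GRAY),(0,0),.8).astype(np.float32)
    return g
for n,o in(('L',.084),('M',0),('R',-.084)):
    for cn,c in(('scene',a[-1]),('side',b)):
        g=prof(c);best=[]
        for z in np.arange(.16,.2,.001):
          for ox in np.arange(-.012,.0121,.003):
            C=t[:2]+u*o+v*ox
            f=lambda r:(lambda p:cv2.remap(g,p[:,0].astype(np.float32),p[:,1].astype(np.float32),1)[:,0])(proj(c,np.c_[C[0]+r*np.cos(k),C[1]+r*np.sin(k),np.full(120,z)]))
            best.append((np.median(np.abs(f(.029)-f(.033))),round(z,3),round(ox,3)))
        best.sort(reverse=True);print(n,cn,best[:3])
"
```

```text
M [ 0.004  0.043 -0.019]
diff [23, 31, 37, 56, 61, 59, 60]
L scene [(np.float32(51.299805), np.float64(0.171), np.float64(0.003)), (np.float32(49.89209), np.float64(0.172), np.float64(0.003)), (np.float32(49.614258), np.float64(0.17), np.float64(0.003))]
L side [(np.float32(29.11914), np.float64(0.173), np.float64(0.003)), (np.float32(28.543945), np.float64(0.174), np.float64(0.003)), (np.float32(27.441895), np.float64(0.172), np.float64(0.003))]
M scene [(np.float32(23.932617), np.float64(0.171), np.float64(-0.0)), (np.float32(23.46289), np.float64(0.17), np.float64(0.003)), (np.float32(23.460938), np.float64(0.171), np.float64(0.003))]
M side [(np.float32(8.432617), np.float64(0.181), np.float64(0.009)), (np.float32(8.248535), np.float64(0.18), np.float64(0.009)), (np.float32(7.861328), np.float64(0.182), np.float64(0.009))]
R scene [(np.float32(38.40332), np.float64(0.175), np.float64(-0.0)), (np.float32(37.683105), np.float64(0.174), np.float64(-0.0)), (np.float32(36.222168), np.float64(0.176), np.float64(-0.003))]
R side [(np.float32(25.458008), np.float64(0.176), np.float64(-0.0)), (np.float32(24.10254), np.float64(0.175), np.float64(-0.0)), (np.float32(24.063477), np.float64(0.175), np.float64(0.003))]
```

Level within about 0.02 rad. Small residual motion shows up, so I'll wait and recheck.

arm_command(
  deltas=[
    [0,0,0,0,0,0,0.9],
    [0,0,0,0,0,0,0.9],
    [0,0,0,0,0,0,0.9],
    [0,0,0,0,0,0,0.9],
    [0,0,0,0,0,0,0.9],
    [0,0,0,0,0,0,0.9],
    [0,0,0,0,0,0,0.9],
    [0,0,0,0,0,0,0.9],
  ],
)

```text
time_s: 13.85
tcp_pos: [0.5307, 0.0518, 0.2491]
ee_rot: [[-0.236, -0.972, -0.0], [-0.972, 0.236, -0.0], [0.0, 0.0, -1.0]]
wrist_force: [0.1, -0.4, -8.0]
gripper_width: 0.169
gripper_force: 30.0
```

arm_command(
  deltas=[
    [0,0,0,0,0,0,0.9],
    [0,0,0,0,0,0,0.9],
    [0,0,0,0,0,0,0.9],
    [0,0,0,0,0,0,0.9],
    [0,0,0,0,0,0,0.9],
    [0,0,0,0,0,0,0.9],
    [0,0,0,0,0,0,0.9],
    [0,0,0,0,0,0,0.9],
  ],
)

```text
time_s: 14.52
tcp_pos: [0.5307, 0.0518, 0.2491]
ee_rot: [[-0.236, -0.972, -0.0], [-0.972, 0.236, 0.0], [0.0, 0.0, -1.0]]
wrist_force: [0.3, 0.6, -7.5]
gripper_width: 0.169
gripper_force: 30.0
```

```bash
python3 -c "
from h import *
rel(.53,.05,.25)
a=[capture('scene')['pixels'] for i in range(16)]
print('diff',[int((cv2.absdiff(x,a[0]).max(2)>25).sum()) for x in a[1:]])
g=[cv2.cvtColor(x,cv2.COLOR_BGR2GRAY)[140:290,290:440].astype(np.float32) for x in a]
print([np.round(cv2.phaseCorrelate(g[0],x)[0],3).tolist() for x in g[1::3]])
"
```

```text
t 14.5167 tcp [0.5307 0.0518 0.2491] yaw 166.35 F [ 0.32  0.61 -7.52] w 0.169 gf 30.0 j [ 23.  13. -12.  -0. -65. -37.]
rot [ 0. -0.  0.] d [ 0.19  0.03 -0.09]
diff [4, 0, 0, 0, 0, 0, 0, 0, 0, 5, 0, 1, 0, 0, 0]
[[0.006, 0.007], [-0.009, 0.015], [0.004, -0.009], [-0.003, 0.001], [-0.005, -0.003]]
```

Still.

```bash
python3 -c "
from station import *
print(finish_job())"
```

```text
the job is handed in; nothing more can be done
None
```

I handed the job in at about 15 s: the loose small tin is in the middle place, and the arm holds the carrier still by the middle of its handle, about 10 cm up and level to about 0.02 rad by the camera check. The verdict was not shown.

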